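# Fit the idler rollers and hold the belt tensioner back past its click

## Task

Ready the burnisher's drive unit for its new belt: slip each loose metal roller over the spindle that fits its bore, right down onto the spindle's foot, and let go of it. Then push the sprung tensioner arm back by its handle until it has passed the click of the ratchet pawl, and finish while still holding it back yourself, clear of the pawl, so that the arm is carried by you and not by the ratchet. Leave the other things on the table where they are.

Things in the scene. Friction and masses are not known exactly. Their poses are not given: they have to be found in the camera images.
- bed_plate: grey bed plate of the drive unit, 200 x 200 x 12 mm, fixed; origin at the centre of its underside, z up. In its frame the spindles stand at (-58, +58) and (-58, -58) mm (either may be the thick one), the tensioner pivot is at (15, 80) mm, the arm at rest points along -y and its handle is pushed towards +x in an arc about the pivot.
- thick_spindle: fixed upright steel spindle: round foot 34 mm across and 5 mm thick, shaft 22 mm in diameter with a tapered end, top 46 mm above the origin; origin at the centre of the foot's underside (12 mm above the table). The wide-bore roller belongs on it and rests on the foot, 5 mm above this origin.
- thin_spindle: the same with a shaft 10 mm in diameter, foot and height alike (top 46 mm above the origin); the narrow-bore roller belongs on it, resting on the foot 5 mm above this origin.
- wide_bore_roller: larger loose aluminium roller, a ring 54 mm across outside with a 26 mm bore, 36 mm high, 160 g, standing on the table with its bore upright; origin at the centre of its underside.
- narrow_bore_roller: smaller loose aluminium roller, a ring 40 mm across outside with a 14 mm bore, 36 mm high, 100 g, standing with its bore upright; origin at the centre of its underside.
- tension_pivot (a point): the tensioner arm's vertical pivot axis, at the top face of the bed plate.
- tension_handle: black round upright handle, 18 mm in diameter, on the end of the tensioner arm, 100 mm from the pivot axis; origin on its axis at its foot, on the arm's top, 44 mm above the table; it stands 60 mm tall above that, with a collar 26 mm across and 4 mm thick at its foot, and turns freely on its pin. The pawl's guide near its path reaches 48 mm above the table.
- tensioner (a joint): arm angle about its pivot, rad: 0 at rest, grows counter-clockwise from above as the handle is pushed to the plate's +x; end stop at 0.95. A spring drives it back to 0 (3 N at the handle at rest, 7 N at 0.65, 9 N at the stop; a few N more while the tooth lifts the pawl, 0.34 to 0.53). The pawl clicks in at about 0.57; released then, the arm rests on it at about 0.55. Clear of the pawl: over 0.61.
- pawl (a joint): outward travel of the spring-loaded ratchet pawl slide, m: 0 when the pawl is in (before the tooth arrives and after it has clicked), up to about 0.010 while the tooth lifts it.
- thread_cone: bystander, to be left alone: cream-white cone of thread, 62 mm across, 98 mm high; origin at the centre of its underside.
- wax_puck: bystander, to be left alone: round yellow puck of beeswax, 48 mm across, 16 mm high; origin at the centre of its underside.
- measure: bystander, to be left alone: green tape measure, 64 x 80 x 25 mm; origin at the centre of its underside.
Things that resemble listed ones, but are neither listed nor needed, are in the scene too. What is shaped like the narrow_bore_roller but blue or brown is not meant.

How it is judged:
By the outcome, as a careful person would: the job done as asked, in the order asked, and still so for the second after the job is handed in, while the arm keeps its last pose, push and grip.
It also fails if it takes over 67 s, if anything falls off the work surface, if the arm or the gripper's body presses on something with over 40 N, if the wrist force passes 120 N, or if a joint passes its speed limit or range.

## Robot

A 7-joint arm with a two-finger parallel gripper is mounted at the origin on a cart in front of the work surface, level with it; the furniture and walls round the work are solid. World frame = base frame: x ahead of the robot, y to its left, z up, the work surface at z = 0. Lengths are in m, angles in rad, forces in N, time in s.
With the tool pointing down it reaches from about 0.425 to 0.95 m from the base axis. Payload 4.7 kg.
Tool frame: the origin (TCP) lies between the finger pads; the fingertips stand 25 mm ahead of it and the grasp point (between the pads) lies 6 mm ahead of it; z points along the fingers, y is the line along which they close (so a half turn about z gives the same grasp; the last joint's range is limited). The gripper opens to 85 mm and grips with 20 to 120 N. Pads are 22 mm wide; open, the fingers measure 114 mm over their backs; the gripper's body (76 mm by 85 mm) begins 54 mm behind the grasp point. The pads swing forward as they close: fully open they stand 13 mm farther back than shut.
Start: joints at [-1.24, 0.469, -0.049, 1.532, 0.024, 1.141, -0.082], TCP at [0.238, 0.632, 0.256] pointing down, gripper open.
Joint ranges: [-2.59, 2.59], [-0.33, 1.99], [-1.39, 1.29], [0.1, 2.45], [-1.04, 4.18], [0.21, 1.99], [-2.66, 2.66]. Speed limits (rad/s): [2.57, 2.57, 3.14, 3.14, 3.14, 3.14, 3.14].

## Interface

Orientations are given as a 3x3 rotation matrix whose columns are the frame's x, y, z axes.
In Python, from rig import * gives the robot as it stands. Calls block until the motion is done:
- movep(position, orientation): joint-space move of the TCP to a pose.
- move_l(position, attitude=None, feed=0.15, until_force=None): straight line of the TCP; attitude=None keeps the orientation; feed is the mean speed in m/s. With until_force (N) it stops when the force on the tool has changed by that much, and returns True; else False.
- move_joints(angles): joint-space move.
- command_gripper(opening, newtons=None): finger opening in m; newtons is the grip in N (None keeps the last); returns when the fingers have stopped.
- sleep(seconds).
- inverse_kinematics(position, orientation): joint angles nearest the present ones, or None.
- sense(): the state.
- camera(name): name is "scene" or "top"; returns (picture, depth): 420x560x3 uint8, red, green, blue; 420x560 float32, m along the optical axis (not along the pixel's ray), 0 where there is no reading.
- camera_params(name): a dict with "K" (3x3 intrinsics, pixels), "dist" ([k1, k2, p1, p2, k3] as OpenCV has them; the pictures are not rectified), "position" and "rotation" of the camera in the world. Camera axes: x right, y down, z forward; pixel columns grow to the right and rows downward; lengths in m; the calibration is good to about 2 mm. A picture is of the moment at which its call begins. camera_params takes no time and is no camera call.
A pose or a line that the arm cannot do raises Unreachable and nothing moves.
- finish_job(): hands the job in; it is judged then, once.
The state is a dict: "time_s": time; "joint_pos": joint angles; "qd": joint speeds; "joint_efforts": joint torques, N m; "position": TCP position; "tcp_rot": TCP orientation; "wrist_force": force on the tool from outside, world axes, zero at the start; "ft_torque": the same for the moment, N m; "finger_gap": finger opening in m; "gripper_force": force on a finger pad.
Only numpy, scipy, OpenCV 4.12 (cv2) and the standard library are available. Lean on these libraries where they do the work, as an engineer would, in place of code of your own. Each camera call takes 0.05 s, during which the arm holds its last target. There are 200 camera calls.

## Working session

There is one attempt and no reset: what is moved stays moved. The work goes in short steps, each a Python script; the robot and the scene stay as the last script left them, time stands still between calls to the robot, and variables do not carry over. Pictures are saved under pics/ and viewed, at most 10 in all, crops included, and the job is handed in when it is done.

```bash
ls; mkdir -p pics
python3 - <<'E'
from rig import *
import cv2,numpy as np
for n in("scene","top"):
    p,d=camera(n); np.savez(f"pics/{n}0.npz",p=p,d=d); cv2.imwrite(f"pics/{n}0.png",cv2.resize(p[:,:,::-1],(784,588),interpolation=cv2.INTER_CUBIC))
    c=camera_params(n); print(n,c)
print(sense())
E
```

```text
pics
scene {'K': array([[382.75663907,   0.        , 274.81439643],
       [  0.        , 382.75663907, 209.03936618],
       [  0.        ,   0.        ,   1.        ]]), 'dist': array([-0.03642812,  0.        ,  0.        ,  0.        ,  0.        ]), 'position': array([0.27337907, 0.72502668, 0.67258566]), 'rotation': array([[-0.86036548, -0.37909358,  0.34067477],
       [-0.50959927,  0.6281173 , -0.58802826],
       [ 0.00893402, -0.67952683, -0.73359626]])}
top {'K': array([[437.91399905,   0.        , 286.87071335],
       [  0.        , 437.91399905, 207.90086698],
       [  0.        ,   0.        ,   1.        ]]), 'dist': array([-0.06926911,  0.        ,  0.        ,  0.        ,  0.        ]), 'position': array([0.41727808, 0.23944767, 1.14464622]), 'rotation': array([[-0.02670088, -0.99217682,  0.12195175],
       [-0.99948759,  0.02865161,  0.01427012],
       [-0.0176526 , -0.12150823, -0.99243344]])}
{'time_s': 0.1, 'joint_pos': array([-1.23988323,  0.46937069, -0.04861831,  1.53357949,  0.0241389 ,
        1.14099366, -0.0823107 ]), 'qd': array([ 0.00035601, -0.00130983,  0.00171661, -0.00336704,  0.00048372,
        0.00156945, -0.0010418 ]), 'joint_efforts': array([ 2.48871938e-04, -5.11514354e+01, -4.72258811e-02, -2.38389498e+01,
        1.07235974e-02,  4.43552417e-03,  1.24112279e-05]), 'position': array([0.23747944, 0.63133096, 0.2553576 ]), 'tcp_rot': array([[-9.35982216e-01,  3.52046873e-01, -5.39764316e-04],
       [ 3.52047276e-01,  9.35980713e-01, -1.67945780e-03],
       [-8.60388782e-05, -1.76196519e-03, -9.99998444e-01]]), 'wrist_force': array([-0.85934897, -0.19806806,  0.05480322]), 'ft_torque': array([ 0.01297047, -0.00810923, -0.0255685 ]), 'gripper_force': 0.0, 'finger_gap': 0.08541179914387646}
```

View pics/top0.png

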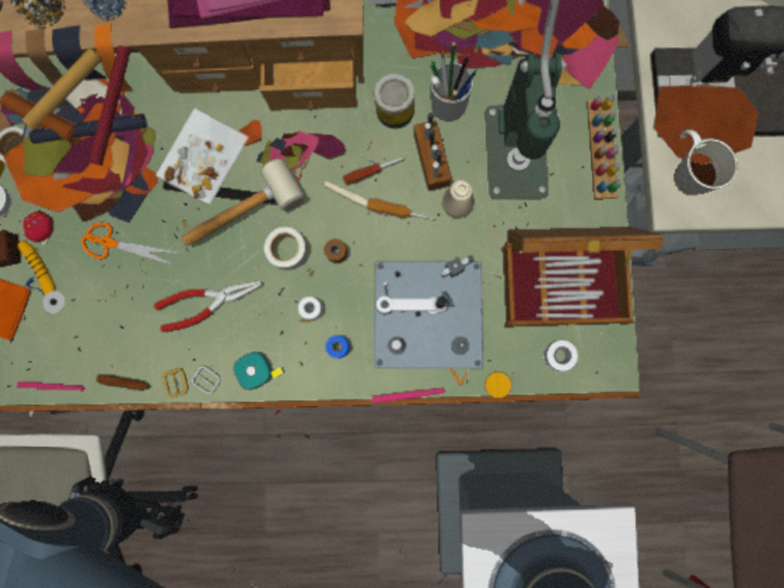

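View pics/scene0.png

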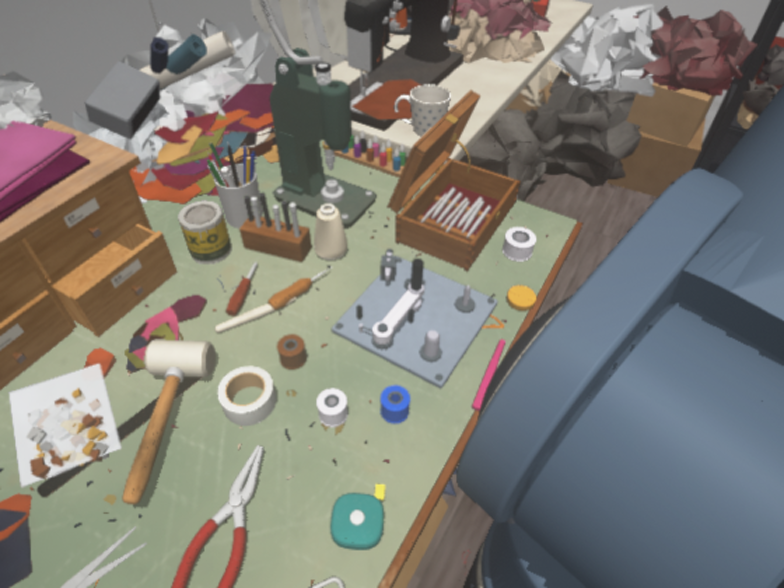

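The top view (at 1.4x) shows the wide roller at (562,355) and the narrow white roller at (309,308), with blue and brown decoys. The plate is centred near (428,314), with the thick spindle at (397,345), the thin one at (460,345), the pivot at (383,304), the handle at (442,302) and the pawl at (457,267). In the scene view the rollers are at (519,243) and (332,406), and the spindles at (431,345) thick and (465,298) thin.

```bash
cat > h.py <<'E'
import cv2,numpy as np
from rig import *
def pts(c,d):
    "world point of every pixel from depth"
    v,u=np.mgrid[:420,:560]
    n=cv2.undistortPoints(np.stack([u,v],-1).reshape(-1,1,2).astype(np.float64),c['K'],c['dist']).reshape(420,560,2)
    r=np.dstack([n,np.ones((420,560))])
    return (r*d[...,None])@c['rotation'].T+c['position'], r@c['rotation'].T
def ray(c,uv,z):
    n=cv2.undistortPoints(np.float64(uv).reshape(-1,1,2),c['K'],c['dist']).reshape(-1,2)
    r=np.c_[n,np.ones(len(n))]@c['rotation'].T
    return c['position']+r*((z-c['position'][2])/r[:,2])[:,None]
E
python3 - <<'E'
from h import *
S=1.4
W={'top':{'wide':(562,355,22),'narrow':(309,308,17),'thick':(397,345,16),'thin':(460,345,16),'handle':(442,302,22)},
 'scene':{'wide':(519,243,26),'narrow':(332,406,26),'thick':(431,345,26),'thin':(465,298,24),'handle':(415,275,32)}}
H={'wide':.036,'narrow':.036,'thick':.058,'thin':.058,'handle':.104}
for n in W:
    f=np.load(f'pics/{n}0.npz');p,d=f['p'],f['d'];c=camera_params(n)
    X,_=pts(c,d)
    for k,(u,v,r) in W[n].items():
        u,v,r=int(u/S),int(v/S),int(r/S)
        w=np.s_[v-r:v+r+1,u-r:u+r+1]
        m=(abs(X[w][...,2]-H[k])<.005)&(d[w]>0)
        nl,lab,st,ce=cv2.connectedComponentsWithStats(m.astype(np.uint8))
        if nl<2: print(n,k,'none',X[w][...,2].max());continue
        i=1+np.argmax(st[1:,4]); vv,uu=np.nonzero(lab==i); uv=np.c_[uu,vv]+[u-r,v-r]
        P=ray(c,uv,H[k]); (cx,cy),rad=cv2.minEnclosingCircle(P[:,:2].astype(np.float32))
        print(n,k,len(uv),'mean',P.mean(0).round(4),'depthmean',X[w][lab==i].mean(0).round(4),'circ',round(cx,4),round(cy,4),round(rad,4))
    if n=='top':
        w=np.zeros((420,560),bool);w[180:270,262:350]=1
        m=w&(abs(X[...,2]-.012)<.006)
        hsv=cv2.cvtColor(p,cv2.COLOR_RGB2HSV); print('plate hsv',hsv[215,300],'table',hsv[250,255])
        m=w&(hsv[...,0]>95)&(hsv[...,0]<125)
        m=cv2.morphologyEx(m.astype(np.uint8),cv2.MORPH_CLOSE,np.ones((9,9)))
        v,u=np.nonzero(m);P=ray(c,np.c_[u,v],.012)
        print('plate',cv2.minAreaRect(P[:,:2].astype(np.float32)))
        cv2.imwrite('pics/m.png',m*255)
E
```

```text
top wide 298 mean [ 0.4297 -0.0306  0.036 ] depthmean [ 0.4297 -0.0307  0.0358] circ 0.4301 -0.0307 0.028
top narrow 162 mean [0.5294 0.4253 0.036 ] depthmean [0.5294 0.4253 0.036 ] circ 0.5295 0.4264 0.0204
top thick 51 mean [0.4575 0.2686 0.058 ] depthmean [0.4575 0.2686 0.0574] circ 0.4581 0.2687 0.0101
top thin 9 mean [0.4537 0.1532 0.058 ] depthmean [0.4538 0.153  0.0564] circ 0.4541 0.1522 0.004
top handle 43 mean [0.5282 0.1889 0.104 ] depthmean [0.5283 0.1888 0.1034] circ 0.5278 0.1889 0.0088
plate hsv [105   2 226] table [ 43  55 154]
plate ((0.516047477722168, 0.2077578902244568), (0.19614434242248535, 0.2031417042016983), 88.74623107910156)
scene wide 231 mean [ 0.4292 -0.0268  0.036 ] depthmean [ 0.4292 -0.0272  0.0357] circ 0.4283 -0.0262 0.0302
scene narrow 308 mean [0.5297 0.4263 0.036 ] depthmean [0.5292 0.4269 0.0371] circ 0.5286 0.4253 0.0219
scene thick 68 mean [0.4558 0.2721 0.058 ] depthmean [0.4561 0.2714 0.0569] circ 0.4562 0.2723 0.0116
scene thin 11 mean [0.4524 0.1556 0.058 ] depthmean [0.453  0.1539 0.0561] circ 0.4521 0.1555 0.005
scene handle 47 mean [0.5269 0.1911 0.104 ] depthmean [0.5272 0.1905 0.1034] circ 0.5262 0.1909 0.0105
```

```bash
cat >> h.py <<'E'
def R(a):
    "tool down, closing axis (y) at angle a from world +x"
    y=np.array([np.cos(a),np.sin(a),0]);z=np.array([0,0,-1.]);return np.c_[np.cross(y,z),y,z]
WIDE=np.array([.4295,-.0288]);NARROW=np.array([.5295,.4258])
THICK=np.array([.4567,.2703]);THIN=np.array([.4530,.1540])
HANDLE=np.array([.5276,.1900]);TH=-.027
PIVOT=HANDLE+.1*np.array([np.sin(TH),np.cos(TH)])*[-1,1]
def at(xy,z): return np.array([*xy,z])
def insert(xy,z0,zfin):
    "lower the held roller over the spindle from z0; on early contact try a ring of offsets"
    offs=[(0,0)]+[(r*np.cos(t),r*np.sin(t)) for r in (.002,.0035) for t in np.arange(0,6.28,np.pi/3)]
    for o in offs:
        move_l(at(xy+o,z0),feed=.1)
        hit=move_l(at(xy+o,zfin-.003),feed=.04,until_force=8)
        s=sense();print('try',np.round(o,4),hit,s['position'].round(4),s['wrist_force'].round(1),round(s['time_s'],1))
        if s['position'][2]<zfin+.003: return True
    return False
E
python3 - <<'E'
from h import *
f=np.load('pics/top0.npz');X,_=pts(camera_params('top'),f['d'])
for name,c in(('wide',WIDE),('narrow',NARROW)):
    m=(abs(X[...,0]-c[0])<.09)&(abs(X[...,1]-c[1])<.09)&(X[...,2]>.045)
    print(name,'tall near:',X[m][:,0].min() if m.any() else None, X[m][:,2].max() if m.any() else None)
a=1.571
for nm,xy,z,an in(('w',WIDE,.032,a),('w^',WIDE,.17,a),('n',NARROW,.032,a),('tk',THICK,.05,a),('tn',THIN,.05,a),('h',HANDLE,.088,.35),('h-',HANDLE,.088,.35-np.pi),('he',PIVOT+.1*np.array([np.sin(.75+TH),-np.cos(.75+TH)]),.088,.35)):
    q=inverse_kinematics(at(xy,z),R(an)); print(nm,xy,None if q is None else np.round(q,2))
print(PIVOT)
movep(at(WIDE,.17),R(a)); command_gripper(.085,40)
move_l(at(WIDE,.032),feed=.12,until_force=10)
print(sense()['position'],sense()['wrist_force'])
command_gripper(.03,40); s=sense();print(s['finger_gap'],s['gripper_force'],s['time_s'])
E
```

```text
wide tall near: 0.482436636576005 0.06799904851869121
narrow tall near: None None
w [ 0.4295 -0.0288] [-0.22  0.45  0.23  2.29 -0.25  0.43  1.78]
w^ [ 0.4295 -0.0288] [-0.43  0.19  0.45  2.2  -0.12  0.78  1.67]
n [0.5295 0.4258] [-0.71  0.71 -0.05  1.68  0.05  0.75  0.79]
tk [0.4567 0.2703] [-0.6   0.51 -0.02  2.04  0.02  0.58  0.94]
tn [0.453 0.154] [-0.46  0.46  0.06  2.17 -0.05  0.52  1.2 ]
h [0.5276 0.19  ] [-0.64  0.5   0.29  1.97 -0.21  0.7   0.13]
h- [0.5276 0.19  ] [-1.17  0.78  1.11  2.   -0.89  0.95 -2.39]
he [0.59646338 0.21498113] [-0.62  0.59  0.28  1.79 -0.22  0.79  0.13]
[0.53029967 0.28996355]
[ 0.42994691 -0.02884264  0.03247076] [0.56595002 0.26352832 0.21486522]
0.05305426542021001 40.48136891797185 4.4917
```

Run:
```python
from h import *
move_l(at(WIDE,.17),feed=.15)
print('gap',sense()['finger_gap'])
move_l(at(THICK,.17),feed=.2)
zg=.0325
p,d=camera('scene');cv2.imwrite('pics/s1.png',cv2.resize(p[100:350,150:450,::-1],(780,650))[:600])
ok=insert(THICK,zg+.075,zg+.017)
print(ok,sense()['finger_gap'])
```

```text
gap 0.05312688245886492
try [0 0] True [0.4567 0.2702 0.0499] [-0.5 -0.   5.4] 9.3
True 0.05324130319943304
```

Run:
```python
from h import *
command_gripper(.075,40); move_l(at(THICK,.17))
p,d=camera('top'); 
movep(at(NARROW,.17),R(1.571)); command_gripper(.065,40)
p,d=camera('scene');cv2.imwrite('pics/s2.png',p[120:330,150:430,::-1].repeat(2,0).repeat(2,1)); 
X,_=pts(camera_params('scene'),d); m=(np.hypot(X[...,0]-THICK[0],X[...,1]-THICK[1])<.04)&(X[...,2]>.045)
print('top heights',np.percentile(X[m][:,2],[10,50,90]).round(4),X[m].mean(0).round(4))
move_l(at(NARROW,.032),feed=.12,until_force=10)
z=sense()['position'][2]
command_gripper(.02,40); s=sense();print(z,s['position'],s['finger_gap'],s['gripper_force'],s['time_s'])
move_l(at(NARROW,.18)); move_l(at(THIN,.18),feed=.2)
print('gap',sense()['finger_gap'])
ok=insert(THIN,z+.075,z+.017)
print(ok,sense()['finger_gap'])
```

```text
top heights [0.05   0.0531 0.0559] [0.4555 0.274  0.0529]
0.03296883747577917 [0.5300119  0.42615739 0.03302839] 0.038784524725930206 40.757771730422974 13.4
gap 0.039066840880316055
try [0 0] True [0.4532 0.1538 0.05  ] [-0.7 -0.5  5.7] 18.3
True 0.03856172776151297
```

View pics/s2.png

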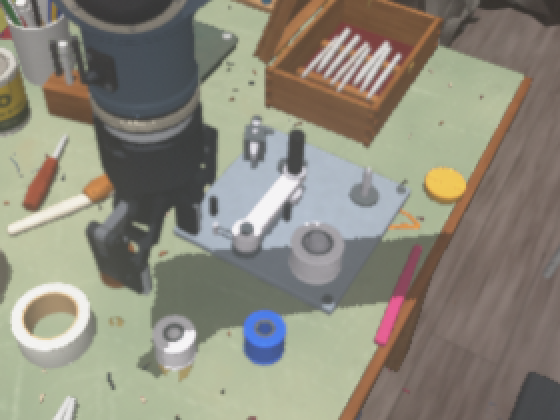

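The picture shows the wide roller seated on the thick spindle at (318,250), with the spindle tip visible in its bore. The handle is free at (296,150). The narrow roller has since gone down onto the thin spindle at the first try.

Run:
```python
from h import *
command_gripper(.06,40); move_l(at(THIN,.19))
movep(at(HANDLE,.19),R(.35)); command_gripper(.05,40)
p,d=camera('scene');cv2.imwrite('pics/s3.png',p[120:330,150:430,::-1].repeat(2,0).repeat(2,1))
X,_=pts(camera_params('scene'),d)
for n,c in(('thin',THIN),('thick',THICK)):
    m=(np.hypot(X[...,0]-c[0],X[...,1]-c[1])<.03)&(X[...,2]>.04)&(X[...,2]<.07); print(n,m.sum(),np.percentile(X[m][:,2],[50,90]).round(4) if m.any() else 0)
print(sense()['time_s'],move_l(at(HANDLE,.088),feed=.1,until_force=8),sense()['position'])
```

```text
thin 254 [0.0529 0.0544]
thick 523 [0.053  0.0555]
21.0417 False [0.52814932 0.19011692 0.08862817]
```

View pics/s3.png

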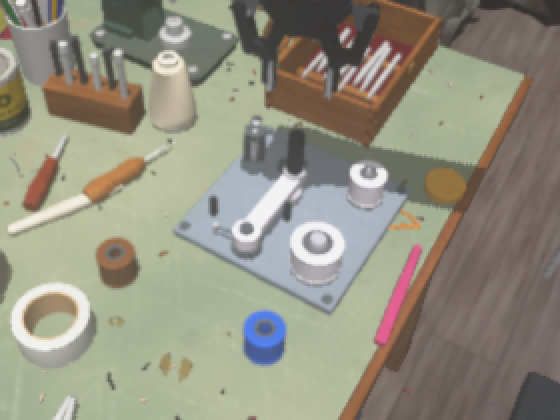

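Both rollers are seated, at (367,184) and (317,250), with their tops at z≈0.053 and the spindle tips showing above. The fingers are round the handle, so I'll grip it and follow the arc.

Run:
```python
from h import *
command_gripper(.01,50); s=sense();print(s['finger_gap'],s['gripper_force'],s['wrist_force'].round(1),s['time_s'])
for a in np.linspace(.125,.75,6):
    move_l(at(PIVOT+.1*np.array([np.sin(a+TH),-np.cos(a+TH)]),.088),feed=.04)
    s=sense();v=s['position'][:2]-PIVOT
    print(round(a,3),round(np.arctan2(v[0],-v[1])-TH,3),s['wrist_force'].round(1),round(s['finger_gap'],4),round(s['time_s'],1))
sleep(.5);s=sense();print(s['wrist_force'].round(1),s['position'].round(4))
for n in('scene','top'):
    p,d=camera(n);np.savez(f'pics/{n}4.npz',p=p,d=d)
    r,c=(120,150) if n=='scene' else (140,200)
    cv2.imwrite(f'pics/{n}4.png',p[r:r+210,c:c+280,::-1].repeat(2,0).repeat(2,1))
```

```text
0.016873639178923556 48.53318631649017 [-4.1  0.1  5.4] 22.6
0.125 0.12 [-4.4 -1.5  7.4] 0.0168 23.1
0.25 0.243 [-4.5 -0.9  7.4] 0.0166 23.5
0.375 0.362 [-5.4 -1.2  8.9] 0.0169 24.0
0.5 0.473 [-8.7 -3.2 10.4] 0.0167 24.4
0.625 0.607 [-6.4 -2.4  9.1] 0.0169 24.9
0.75 0.728 [-7.1 -3.5  9.1] 0.017 25.4
[-7.7 -3.2  9.5] [0.5946 0.2135 0.0884]
```

View pics/scene4.png

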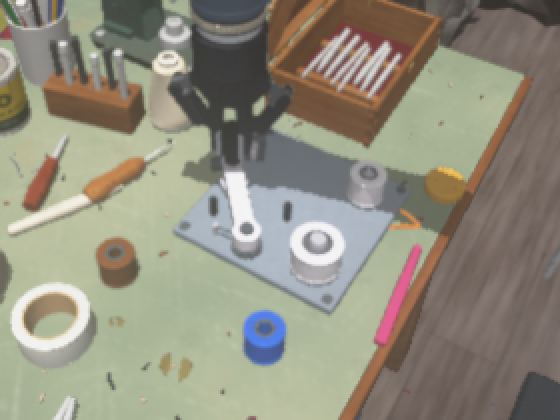

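View pics/top4.png

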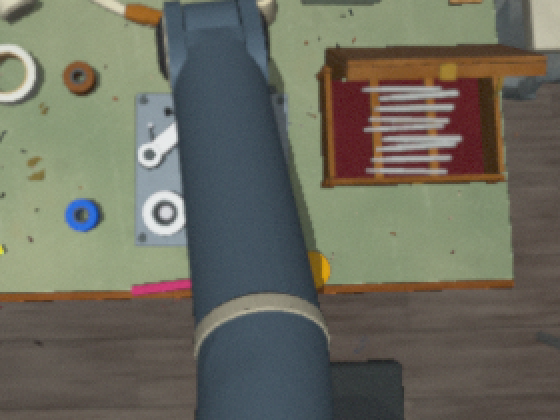

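```bash
python3 -c "
from rig import *
s=sense();print(s['position'],s['finger_gap'],s['time_s']);print(finish_job())"
```

```text
[0.59459751 0.21355447 0.08842847] 0.01671888042909962 25.95
the job is handed in; nothing more can be done
None
```

Handed in at 26 s: both rollers are seated on their spindles and released, and I'm still gripping the tensioner handle at about 0.73 rad (worked out from the gripper position), past the click and clear of the pawl.

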